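# Close the biscuit tin and build up the column

## Task

The lid of the green biscuit tin standing on the console is not fully on: first press it home by feel, gently. Then stack the two matching green tins from the sloping rack on it, one after the other, setting each down gently by feel, level and with its foot seated in the rim of the lid below, so that they make one square, free-standing column where that tin stands (moved no more than a couple of centimetres). Leave the red and white tin, which does not nest, in the rack, and leave the two loose jars where they are.

Things in the scene. Friction and masses are not known exactly. Their poses are not given: they have to be found in the camera images.
- base_tin: bottom tin of the column, standing level on the console: green with a brass lid, 0.55 kg. Sizes from the origin (centre of the underside, z towards the lid): foot 99 x 47 mm to z = 4 mm, body 110 (x) x 58 mm (y: grip across this), flat lid top at z = 46, rim 3 mm thick round it to z = 50. The lid heights hold once its press-on lid is home; at first the lid is 4 to 8.5 mm higher.
- base_lid (a joint): how far the bottom tin's lid stands above home, m (0 = home, a hard stop; 0.009 at most). Pressed on its flat top (104 x 52 mm inside the rim) with about 8 N it slides straight down, and stays where it is left; the weight of tins does not close it. At the stop the force rises steeply.
- tin_a: closed green tin, brass lid fixed on, 0.18 to 0.36 kg. Sizes from the origin (centre of the underside, z towards the lid): foot 99 x 47 mm to z = 4 mm, body 110 (x) x 58 mm (y: grip across this), flat lid top at z = 46, rim 3 mm thick round it to z = 50. Stacked, the foot has 2.5 mm play all round in the rim below and tins stand 46 mm apart (about 50 if riding on the rim). Starts loose on the rack, lid leaning 23 degrees towards the rack's low front, end against its lip.
- tin_b: a second tin just like tin_a, with the same origin and axes, in another place on the rack.
- odd_tin: white tin with a raised, rounded red lid and a flat bottom too wide to nest, 110 x 64 x 47 mm, lying in one of the three places on the rack; origin at the centre of its underside. Stays in the rack.
- rack: wooden display rack, fixed, 380 mm wide (y), 150 mm deep (x), the board 95 to 157 mm high: a board sloping up by 23 degrees away from its front, with a 14 mm lip along its low front edge; the three places are about 120 mm apart along y, and nothing stands between the tins. Origin at the centre of its footprint on the console, x towards its high side.
- mustard_jar: loose jar with a yellow cap, 68 mm wide, 112 mm high, to the right of the column; origin at the centre of its underside. Leave it alone.
- jam_jar: loose jar with a red cap, 65 mm wide, 97 mm high, behind the column; origin at the centre of its underside. Leave it alone.
Not all that is in view belongs to the job. Leave any turquoise look-alike of the base_tin alone.

How it is judged:
By the outcome, as a careful person would: the job done as asked, in the order asked, and still so for the second after the job is handed in, with the robot touching nothing.
It also fails if it takes over 72 s, if anything falls off the work surface, if the arm or the gripper's body presses on something with over 40 N, if the wrist force passes 120 N, or if a joint passes its speed limit or range.

## Robot

A 6-joint arm with a two-finger parallel gripper is mounted at the origin on a cart in front of the work surface, level with it; the furniture and walls round the work are solid. World frame = base frame: x ahead of the robot, y to its left, z up, the work surface at z = 0. Lengths are in m, angles in rad, forces in N, time in s.
With the tool pointing down it reaches from about 0.225 to 0.875 m from the base axis. Payload 3.4 kg.
Tool frame: the origin (TCP) lies on the centre line of the jaws, within the pads' length; the fingertips stand 11 mm ahead of it and the grasp point (between the pads) lies 8 mm behind it; z points along the fingers, y is the line along which they close (so a half turn about z gives the same grasp; the last joint's range is limited). The gripper opens to 85 mm and grips with 20 to 120 N. Pads are 22 mm wide; open, the fingers measure 114 mm over their backs; the gripper's body (76 mm by 85 mm) begins 54 mm behind the grasp point. The pads swing forward as they close: fully open they stand 13 mm farther back than shut.
Start: joints at [-1.222, 0.276, 1.505, -0, 1.361, -0.121], TCP at [0.26, -0.513, 0.242] pointing down, gripper open.
Joint ranges: [-2.89, 2.89], [-0.75, 2.08], [0.22, 2.7], [-1.18, 4.32], [0.11, 2.71], [-2.7, 2.7]. Speed limits (rad/s): [2.57, 2.57, 3.14, 3.14, 3.14, 3.14].

## Interface

Orientations are given as a unit quaternion [w, x, y, z].
In Python, from rig import manip, eyes, job gives the robot as it stands.
- The arm moves only by the tool drive_tool, never from a script. Its argument "rows" is a list of rows, each a list of 3 entries, a list of its own where there are three numbers: the turn, a rotation vector about the world's x, y, z in rad, then the shift along the world's x, y, z in cm, then the finger opening in cm, from 0 to 8.54. A call has 1 to 8 rows; each row shifts and turns the commanded pose from where the row before left it; what a row does not reach is not made up. A row lasts 1/8 s, in which the tool goes at most 62.5 mm and 10.7 degrees, less where a joint would pass 70% of its speed; a pose out of reach is approached as far as the arm can. A call is refused whole if a number of a shift passes 6.25 or a number of a turn 0.188, either way. A call with a gripper value outside its range is refused whole. The fingers move at their own pace and stop on an object; "force" is the grip in N (left out, the last holds). Time passes only in rows, so rows that do not move let the fingers close. It gives the time, the measured TCP pose, the force, the opening and the grip force at its end, in the units of the state.
- manip.get_state(): the state, without advancing time (a new reading comes with each control period).
- eyes.get_image(name): name is "scene" or "top" or "wrist"; returns the picture (480x640x3 uint8, red, green, blue); there is no depth.
- eyes.get_calibration(name): a dict with "camera_matrix" (3x3 intrinsics, pixels), "view" (4x4, takes a point from world to camera coordinates). Camera axes: x right, y up, looking along -z (the intrinsics and any distortion apply to the point x, -y, -z); pixel columns grow to the right and rows downward; lengths in m; the calibration is good to about 2 mm. A picture is of the moment at which its call begins: read the wrist's pose just before it. get_calibration takes no time and is no camera call; for the wrist camera it gives the pose at the moment of the call.
- job.sign_off(): hands the job in; it is judged then, once.
The state is a dict: "clock": time; "qpos": joint angles; "qd": joint speeds; "effort": joint torques, N m; "position": TCP position; "ee_rot": TCP orientation; "contact_force": force on the tool from outside, world axes, zero at the start; "moment": the same for the moment, N m; "width": finger opening in m; "gripper_force": force on a finger pad.
Only numpy, scipy, OpenCV 4.12 (cv2) and the standard library are available. Lean on these libraries where they do the work, as an engineer would, in place of code of your own. Each camera call takes 0.05 s, during which the arm holds its last target. There are 200 camera calls.

## Working session

There is one attempt and no reset: what is moved stays moved. The work goes in short steps, Python scripts to look and compute and a tool call to move; the robot and the scene stay as the last step left them, time stands still between calls to the robot, and variables do not carry over. Pictures are saved under pics/ and viewed, at most 11 in all, crops included, and the job is handed in when it is done.

Besides the shell and the picture viewer there is one more tool, called after ">>>" by a JSON object that holds its "fn" and its "kwargs". drive_tool: Moves the arm, as the interface text tells. Its arguments: {"type":"object","properties":{"rows":{"type":"array"},"force":{"type":"number"}},"required":["rows"]}

```bash
mkdir -p pics; ls
python3 - <<'E'
from rig import manip, eyes, job
import cv2,numpy as np
s=manip.get_state();print(s)
for n in("scene","top"):
    cv2.imwrite(f"pics/{n}0.png",eyes.get_image(n)[:,:,::-1]);print(n,eyes.get_calibration(n))
print(eyes.get_calibration("wrist"))
E
```

```text
pics
{'clock': 0.0, 'qpos': array([-1.22199073e+00,  2.76588865e-01,  1.50618278e+00,  1.49305989e-05,
        1.36064574e+00, -1.21009883e-01]), 'qd': array([ 0.00048113,  0.00200268,  0.00095968, -0.00042804,  0.00066557,
       -0.00028927]), 'effort': array([ 2.60993955e-03, -4.16772008e+01, -2.45804286e+01, -2.20462300e-05,
        1.08812749e-02,  2.47172164e-05]), 'position': array([ 0.26013269, -0.51221553,  0.24142338]), 'ee_rot': array([-9.07287183e-04,  9.72535779e-01,  2.32751641e-01, -9.64400140e-05]), 'contact_force': array([ 0.51939692, -0.07877289,  0.71784399]), 'moment': array([-0.01217568, -0.03186363,  0.05056899]), 'gripper_force': 0.0, 'width': 0.08539721115718174}
scene {'camera_matrix': array([[505.4899998 ,   0.        , 322.98332693],
       [  0.        , 505.4899998 , 238.37168659],
       [  0.        ,   0.        ,   1.        ]]), 'view': array([[-0.84072996, -0.54120647, -0.01639181,  0.43105652],
       [ 0.41543617, -0.66417792,  0.62151467, -0.36179399],
       [-0.34725484,  0.51571625,  0.78323102, -1.22465286],
       [ 0.        ,  0.        , 
[... 186 characters left out ...]
 ,   1.        ]]), 'view': array([[-0.02104475, -0.99962051, -0.01777502, -0.08177779],
       [ 0.99918982, -0.02163908,  0.03393302, -0.53677848],
       [-0.03430477, -0.0170465 ,  0.99926603, -1.16982864],
       [ 0.        ,  0.        ,  0.        ,  1.        ]])}
{'camera_matrix': array([[427.42335688,   0.        , 321.52088406],
       [  0.        , 427.42335688, 237.65758985],
       [  0.        ,   0.        ,   1.        ]]), 'view': array([[ 0.45247121, -0.89177783, -0.00145384, -0.57308407],
       [ 0.85019481,  0.43186365, -0.30110226,  0.03935311],
       [ 0.26914418,  0.13500406,  0.95359075, -0.3814172 ],
       [ 0.        ,  0.        ,  0.        ,  1.        ]])}
```

View pics/top0.png

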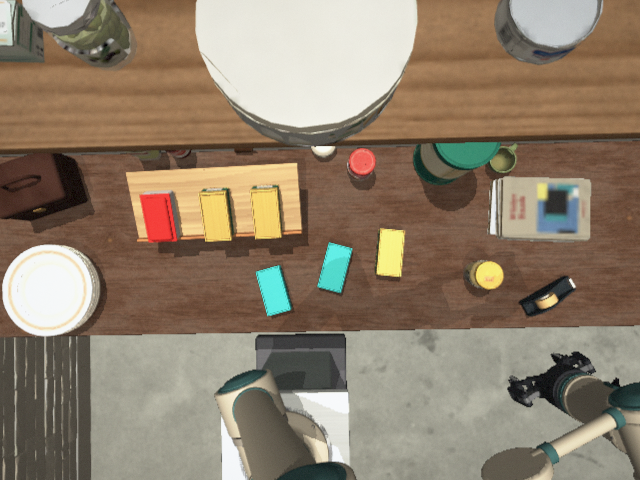

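View pics/scene0.png

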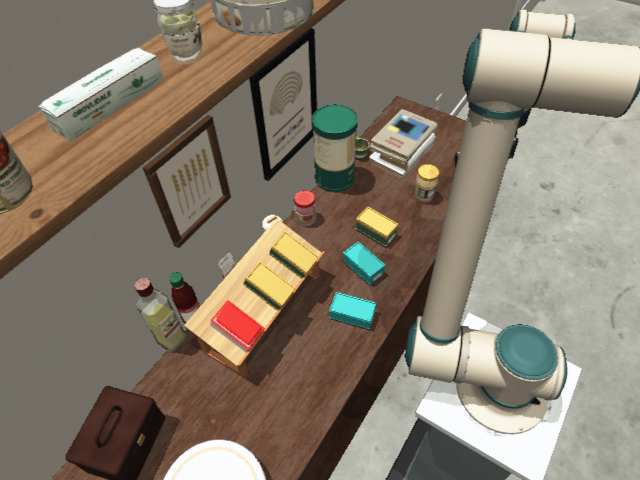

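```bash
cat > h.py <<'E'
from rig import manip, eyes, job
import cv2,numpy as np
np.set_printoptions(precision=4,suppress=True)
def ray(cal,uv):
    K=cal["camera_matrix"];V=cal["view"];R=V[:3,:3]
    p=np.linalg.inv(K)@np.array([uv[0],uv[1],1.]);d=R.T@np.array([p[0],-p[1],-p[2]])
    return -R.T@V[:3,3],d
def onplane(cal,uv,n,c):   # n.p=c
    o,d=ray(cal,uv);n=np.array(n);return o+d*(c-n@o)/(n@d)
def pix(cal,P):
    p=cal["view"][:3,:3]@P+cal["view"][:3,3];q=cal["camera_matrix"]@np.array([p[0],-p[1],-p[2]]);return q[:2]/q[2]
def masks(im,lo,hi,amin=150):
    h=cv2.cvtColor(im,cv2.COLOR_RGB2HSV);m=cv2.inRange(h,np.array(lo),np.array(hi))
    m=cv2.morphologyEx(m,cv2.MORPH_OPEN,np.ones((3,3),np.uint8))
    c,_=cv2.findContours(m,cv2.RETR_EXTERNAL,cv2.CHAIN_APPROX_NONE)
    return [x for x in c if cv2.contourArea(x)>amin]
def quad(c):
    return cv2.boxPoints(cv2.minAreaRect(c))
E
python3 - <<'E'
from h import *
for n in("top","scene"):
    im=cv2.imread(f"pics/{n}0.png")[:,:,::-1].copy();cal=eyes.get_calibration(n)
    h=cv2.cvtColor(im,cv2.COLOR_RGB2HSV)
    if n=="top": print([h[y,x] for x,y in((391,253),(216,215),(266,212),(50,180),(280,178),(158,217),(278,185))])
    for c in masks(im,(20,110,120),(32,255,255)):
        M=cv2.moments(c);print(n,M['m10']/M['m00'],M['m01']/M['m00'],cv2.contourArea(c),cv2.minAreaRect(c))
        if n=="top":
            q=quad(c);W=np.array([onplane(cal,p,(0,0,1),.055) for p in q]);print(W,W.mean(0))
cal=eyes.get_calibration("top")
for uv in((126,170),(298,163),(301,233),(136,240)):print(uv,onplane(cal,uv,(0,0,1),.1),onplane(cal,uv,(0,0,1),.157))
E
python3 -c "
import cv2,numpy as np
a=cv2.imread('pics/top0.png')[150:340,110:430];b=cv2.imread('pics/scene0.png')[190:360,180:420]
a=cv2.resize(a,None,fx=2,fy=2,interpolation=2);cv2.imwrite('pics/c0.png',a)"
```

```text
[array([ 28, 117, 248], dtype=uint8), array([ 23, 138, 245], dtype=uint8), array([ 23, 138, 245], dtype=uint8), array([  8, 120,  85], dtype=uint8), array([ 19, 103, 242], dtype=uint8), array([  1, 198, 244], dtype=uint8), array([ 19, 125, 169], dtype=uint8)]
top 488.4486961451247 274.67148526077096 588.0 ((488.1500549316406, 274.54998779296875), (29.09295082092285, 27.51181411743164), 18.43494987487793)
[[ 0.416  -0.453   0.055 ]
 [ 0.4774 -0.4755  0.055 ]
 [ 0.4543 -0.5399  0.055 ]
 [ 0.393  -0.5173  0.055 ]] [ 0.4352 -0.4964  0.055 ]
top 390.1831675351334 252.12126954050214 1055.5 ((390.4127502441406, 252.2532958984375), (24.949325561523438, 46.866615295410156), 4.969741344451904)
[[ 0.4406 -0.2309  0.055 ]
 [ 0.5517 -0.2434  0.055 ]
 [ 0.5453 -0.3024  0.055 ]
 [ 0.4343 -0.2898  0.055 ]] [ 0.493  -0.2666  0.055 ]
top 215.38068880688806 216.27091020910208 1084.0 ((214.79232788085938, 215.83847045898438), (50.48213195800781, 26.667465209960938), 82.87498474121094)
[[0.6468 0.1915 0.055 ]
 [0.6533 0.1273 0.055 ]
 [0.5322 0.1139 0.055 ]
 [0.5256 0.1778 0.055 ]] [0.5895 0.1526 0.055 ]

[... 358 characters left out ...]
2421875), (45.000003814697266, 23.000001907348633), 36.869895935058594)
scene 295.28384565075214 251.8051013734467 764.5 ((294.9599914550781, 251.2200164794922), (43.400001525878906, 20.799999237060547), 36.86989974975586)
scene 376.5297261189044 220.93486973947896 499.0 ((376.33416748046875, 220.5699462890625), (36.99852752685547, 16.771705627441406), 30.256441116333008)
scene 427.9019607843137 171.50117647058823 212.5 ((428.0, 171.5), (13.0, 20.0), 90.0)
(126, 170) [0.6971 0.3479 0.1   ] [0.6865 0.3237 0.157 ]
(298, 163) [ 0.7037 -0.0528  0.1   ] [ 0.6927 -0.056   0.157 ]
(301, 233) [ 0.5415 -0.0565  0.1   ] [ 0.5391 -0.0595  0.157 ]
(136, 240) [0.5337 0.3258 0.1   ] [0.5316 0.3027 0.157 ]
```

View pics/c0.png

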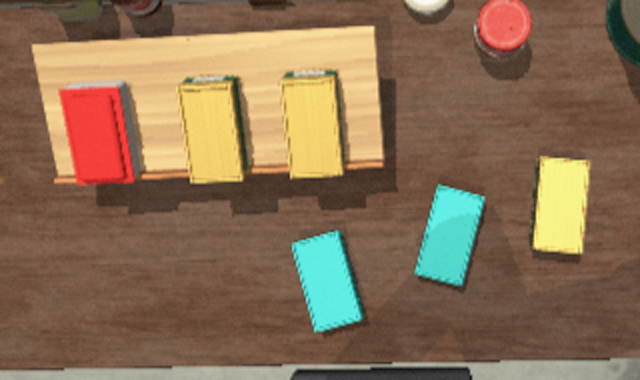

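>>> {"fn": "drive_tool", "kwargs": {"rows": [[[0,0,-0.0972],[3.9,4.1,0],0],[[0,0,-0.0972],[3.9,4.1,0],0],[[0,0,-0.0972],[3.9,4.1,0],0],[[0,0,-0.0972],[3.9,4.1,0],0],[[0,0,-0.0972],[3.9,4.1,0],0],[[0,0,-0.0972],[3.8,4.0,0],0],[[0,0,0],[0,0,0],0],[[0,0,0],[0,0,0],0]]}}

```text
clock: 1.1
position: [0.4929, -0.2677, 0.2419]
ee_rot: [0.0, 0.998, -0.056, -0.001]
contact_force: [0.1, -1.3, 0.6]
width: 0.0001
gripper_force: 0.0
```

Run:
```python
from h import *
s=manip.get_state();cal=eyes.get_calibration("wrist");im=eyes.get_image("wrist");cv2.imwrite("pics/w1.png",im[:,:,::-1])
print(s["position"],s["ee_rot"],s["qpos"],s["contact_force"],-cal["view"][:3,:3].T@cal["view"][:3,3])
for c in masks(im,(20,100,120),(34,255,255),1000):
    q=quad(c);W=np.array([onplane(cal,p,(0,0,1),.056) for p in q]);print(cv2.minAreaRect(c));print(W,W.mean(0),np.linalg.norm(W[0]-W[1]),np.linalg.norm(W[1]-W[2]))
```

```text
[ 0.4929 -0.2677  0.2419] [ 0.0001  0.9984 -0.056  -0.0007] [-0.621   0.2555  1.5348 -0.001   1.3523  1.0621] [ 0.1283 -1.2841  0.5536] [ 0.5692 -0.2753  0.375 ]
((591.5, 260.5), (111.0, 95.0), 90.0)
[[ 0.4756 -0.4361  0.056 ]
 [ 0.4674 -0.5083  0.056 ]
 [ 0.3711 -0.5188  0.056 ]
 [ 0.38   -0.4403  0.056 ]] [ 0.4235 -0.4759  0.056 ] 0.07266388605253 0.0969194416116306
((318.5, 203.5), (141.0, 79.0), 90.0)
[[ 0.5514 -0.2423  0.056 ]
 [ 0.5449 -0.2994  0.056 ]
 [ 0.4348 -0.2898  0.056 ]
 [ 0.442  -0.2267  0.056 ]] [ 0.4933 -0.2646  0.056 ] 0.05739329537324891 0.11049519522123392
```

View pics/w1.png

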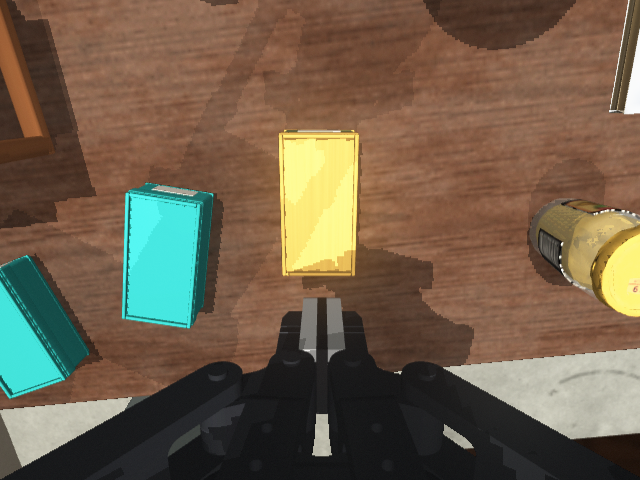

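>>> {"fn": "drive_tool", "kwargs": {"rows": [[[0,0,0],[0,0.03,-5],0],[[0,0,0],[0,0.03,-5],0],[[0,0,0],[0,0.03,-4],0],[[0,0,0],[0,0.03,-2.5],0],[[0,0,0],[0,0,-0.3],0],[[0,0,0],[0,0,0],0]]}}

```text
clock: 1.9
position: [0.4933, -0.2677, 0.075]
ee_rot: [0.0, 0.998, -0.057, 0.0]
contact_force: [0.4, -0.9, -0.5]
width: -0.0001
gripper_force: 0.0
```

>>> {"fn": "drive_tool", "kwargs": {"rows": [[[0,0,0],[0,0,-0.25],0],[[0,0,0],[0,0,-0.25],0],[[0,0,0],[0,0,-0.2],0],[[0,0,0],[0,0,-0.1],0]]}}

```text
clock: 2.4
position: [0.4933, -0.2665, 0.0664]
ee_rot: [0.0, 0.998, -0.057, 0.0]
contact_force: [-0.1, -0.8, 0.5]
width: -0.0002
gripper_force: 0.0
```

>>> {"fn": "drive_tool", "kwargs": {"rows": [[[0,0,0],[0,0,-0.1],0],[[0,0,0],[0,0,-0.1],0]]}}

```text
clock: 2.65
position: [0.4934, -0.2665, 0.0651]
ee_rot: [0.0, 0.998, -0.057, 0.0]
contact_force: [-1.5, 1.5, 7.5]
width: -0.0
gripper_force: 3.8
```

>>> {"fn": "drive_tool", "kwargs": {"rows": [[[0,0,0],[0,0,-0.1],0],[[0,0,0],[0,0,-0.1],0],[[0,0,0],[0,0,-0.1],0]]}}

```text
clock: 3.02
position: [0.4934, -0.2665, 0.0624]
ee_rot: [0.0, 0.998, -0.057, 0.0]
contact_force: [-0.9, 1.0, 6.7]
width: -0.0003
gripper_force: 3.8
```

>>> {"fn": "drive_tool", "kwargs": {"rows": [[[0,0,0],[0,0,-0.1],0],[[0,0,0],[0,0,-0.1],0]]}}

```text
clock: 3.28
position: [0.4934, -0.2665, 0.0604]
ee_rot: [0.0, 0.998, -0.057, 0.0]
contact_force: [-2.2, 0.5, 7.4]
width: -0.0004
gripper_force: 3.8
```

>>> {"fn": "drive_tool", "kwargs": {"rows": [[[0,0,0],[0,0,-0.1],0],[[0,0,0],[0,0,-0.05],0]]}}

```text
clock: 3.52
position: [0.4934, -0.2665, 0.0589]
ee_rot: [0.0, 0.998, -0.057, 0.0]
contact_force: [-1.8, 0.8, 7.5]
width: 0.0004
gripper_force: 3.8
```

>>> {"fn": "drive_tool", "kwargs": {"rows": [[[0,0,0],[0,0,-0.1],0],[[0,0,0],[0,0,-0.05],0]]}}

```text
clock: 3.78
position: [0.4934, -0.2665, 0.0574]
ee_rot: [0.0, 0.998, -0.057, 0.0]
contact_force: [-0.4, 0.6, 7.3]
width: -0.0003
gripper_force: 3.8
```

>>> {"fn": "drive_tool", "kwargs": {"rows": [[[0,0,0],[0,0,-0.05],0],[[0,0,0],[0,0,0],0]]}}

```text
clock: 4.03
position: [0.4934, -0.2665, 0.057]
ee_rot: [0.0, 0.998, -0.057, 0.0]
contact_force: [-1.4, 1.1, 8.9]
width: -0.0001
gripper_force: 4.1
```

>>> {"fn": "drive_tool", "kwargs": {"rows": [[[0,0,0],[0,0,-0.05],0],[[0,0,0],[0,0,0],0]]}}

```text
clock: 4.28
position: [0.4934, -0.2665, 0.057]
ee_rot: [0.0, 0.998, -0.057, 0.0]
contact_force: [-2.2, 2.5, 11.7]
width: -0.0001
gripper_force: 5.6
```

>>> {"fn": "drive_tool", "kwargs": {"rows": [[[0,0,0],[0,0,-0.03],0],[[0,0,0],[0,0,0],0]]}}

```text
clock: 4.53
position: [0.4934, -0.2665, 0.057]
ee_rot: [0.0, 0.998, -0.057, 0.0]
contact_force: [-3.7, 1.7, 13.5]
width: -0.0
gripper_force: 6.5
```

Run:
```python
from h import *
ct,cs=eyes.get_calibration("top"),eyes.get_calibration("scene")
a=np.radians(23);psi=.018
n=np.array([-np.sin(a)*np.cos(psi),-np.sin(a)*np.sin(psi),np.cos(a)])
P0=np.array([.541,-.056,.095]);c=n@P0+.05
T=cv2.imread("pics/top0.png")[:,:,::-1].copy();S=cv2.imread("pics/scene0.png")[:,:,::-1].copy()
ts=sorted([x for x in masks(T,(20,110,120),(32,255,255),900)],key=lambda x:x[:,0,0].mean())
ss=sorted(masks(S,(20,110,120),(32,255,255),400),key=lambda x:x[:,0,0].mean())
def centre(x): 
    M=cv2.moments(x);return M['m10']/M['m00'],M['m01']/M['m00']
for t,s in zip(ts,ss):
    o1,d1=ray(ct,centre(t));o2,d2=ray(cs,centre(s))
    k=np.linalg.lstsq(np.c_[d1,-d2],o2-o1,rcond=None)[0]
    A=o1+d1*k[0];B=o2+d2*k[1];W=np.array([onplane(ct,p,n,c) for p in quad(t)]);
    l=[np.linalg.norm(W[i]-W[i-1]) for i in(1,2)]
    sl=onplane(ct,centre(t),n,c);print("tri",A,B,np.linalg.norm(A-B)*1e3,"n.p-c",n@((A+B)/2)-c,"plane",sl,W.mean(0),"scene",onplane(cs,centre(s),n,c),l)
```

```text
tri [0.5801 0.1281 0.1539] [0.5797 0.1279 0.1538] 0.39517552044247706 n.p-c -0.012340006603468998 plane [0.579  0.125  0.1668] [0.5789 0.1262 0.1668] scene [0.5744 0.1332 0.165 ] [np.float64(0.05730441764401041), np.float64(0.1142786594916116)]
tri [0.5856 0.0181 0.1552] [0.5834 0.0169 0.1548] 2.5654157232595423 n.p-c -0.012287900164205584 plane [0.5844 0.0165 0.1683] [0.5829 0.0158 0.1677] scene [0.5781 0.0233 0.1657] [np.float64(0.05828735318984388), np.float64(0.11365425356422008)]
tri [ 0.4932 -0.2667  0.0504] [ 0.4946 -0.2659  0.0503] 1.6408111965250347 n.p-c -0.07126447130834547 plane [ 0.4933 -0.2563  0.1275] [ 0.492  -0.2568  0.127 ] scene [ 0.4704 -0.2129  0.1182] [np.float64(0.11298300017156132), np.float64(0.05493648979263633)]
```

>>> {"fn": "drive_tool", "kwargs": {"rows": [[[0,0,0],[0,0,2],0],[[0,0,0],[0,0,5],8.5],[[0,0,0.06],[0.5,4,5],8.5],[[0,0,0.07],[0.5,5.5,3],8.5],[[0,0,0],[0.5,6,2],8.5],[[0,0,0],[0.5,6,1.5],8.5],[[0,0,0],[0,4.5,0],8.5],[[0,0,0],[0,2.5,0],8.5]]}}

```text
clock: 5.52
position: [0.5128, 0.0186, 0.2386]
ee_rot: [-0.0, 1.0, 0.009, 0.0]
contact_force: [-0.2, -0.6, -0.6]
width: 0.085
gripper_force: 0.0
```

Run:
```python
from h import *
cal=eyes.get_calibration("wrist");im=eyes.get_image("wrist");cv2.imwrite("pics/w2.png",im[:,:,::-1])
print(cal["view"])
for c in masks(im,(18,120,120),(34,255,255),1000):print(cv2.minAreaRect(c),cv2.approxPolyDP(c,6,True)[:,0].tolist())
```

```text
[[ 0.0187 -0.9998 -0.0002  0.0101]
 [ 0.9536  0.0179 -0.3006 -0.4506]
 [ 0.3005  0.0054  0.9538 -0.5319]
 [ 0.      0.      0.      1.    ]]
((326.5, 107.49998474121094), (146.99996948242188, 214.99996948242188), -0.0) [[253, 0], [275, 215], [379, 214], [400, 0], [261, 0], [260, 7]]
((79.76903533935547, 110.51345825195312), (256.5360107421875, 130.34283447265625), 73.94001770019531) [[0, 0], [0, 44], [79, 211], [1, 57], [0, 69], [72, 216], [177, 216], [116, 1]]
```

View pics/w2.png

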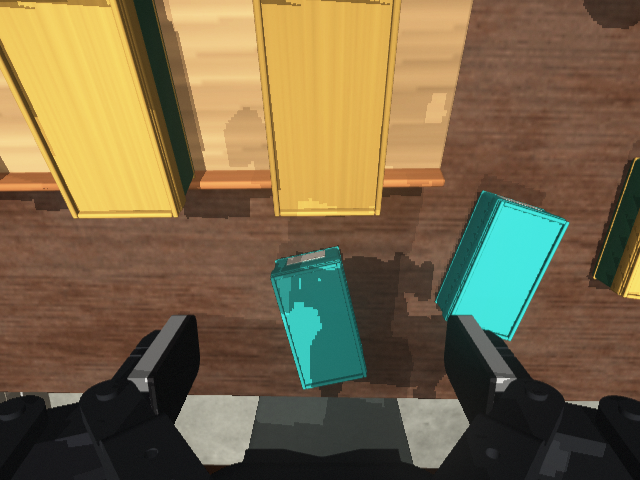

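>>> {"fn": "drive_tool", "kwargs": {"rows": [[[0.0018,-0.1003,0],[1.24,-0.06,-0.76],8.5],[[0.0018,-0.1003,0],[1.24,-0.06,-0.76],8.5],[[0.0018,-0.1004,0],[1.24,-0.06,-0.76],8.5],[[0.0018,-0.1004,0],[1.25,-0.06,-0.78],8.5],[[0,0,0],[0,0,0],8.5],[[0,0,0],[0,0,0],8.5]]}}

```text
clock: 6.32
position: [0.5633, 0.0135, 0.2083]
ee_rot: [-0.002, 0.98, 0.008, 0.199]
contact_force: [-0.2, -0.4, 0.6]
width: 0.0853
gripper_force: 0.0
```

Run:
```python
from h import *
s=manip.get_state();cal=eyes.get_calibration("wrist");im=eyes.get_image("wrist");cv2.imwrite("pics/w3.png",im[:,:,::-1])
print(s["position"],s["ee_rot"],s["qpos"]);print(cal["view"])
for c in masks(im,(18,100,100),(34,255,255),1000):print(cv2.minAreaRect(c),cv2.approxPolyDP(c,6,True)[:,0].tolist())
```

```text
[0.5633 0.0135 0.2083] [-0.0017  0.9799  0.008   0.1993] [-0.1377  0.0981  1.901   0.0886  0.7475  1.3638]
[[ 0.0162 -0.9999 -0.      0.0053]
 [ 0.9953  0.0161  0.0952 -0.6143]
 [-0.0952 -0.0015  0.9955 -0.304 ]
 [ 0.      0.      0.      1.    ]]
((70.45428466796875, 270.021240234375), (236.42417907714844, 128.09689331054688), 84.54447937011719) [[0, 158], [0, 206], [38, 387], [89, 387], [111, 378], [141, 338], [114, 168], [124, 157]]
((312.3423767089844, 268.7071533203125), (230.4810791015625, 138.0912322998047), 89.26547241210938) [[374, 153], [243, 159], [258, 384], [262, 365], [264, 384], [366, 383], [368, 360], [373, 382], [380, 168]]
```

View pics/w3.png

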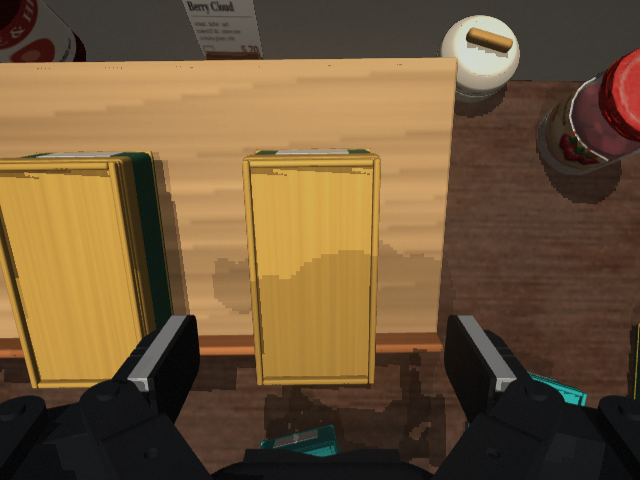

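```bash
cat >> h.py <<'E'
from scipy.spatial.transform import Rotation as Ro
def lidpose(cal,uv):
    # uv: far-left, far-right, near-right, near-left (as seen, robot side near). returns rim-centre & axes in world
    O=np.array([[.055,.029,0],[.055,-.029,0],[-.055,-.029,0],[-.055,.029,0]])
    ok,r,t=cv2.solvePnP(O,np.array(uv,float),cal["camera_matrix"],None)
    F=np.diag([1,-1,-1]);V=cal["view"];R=V[:3,:3].T@F@cv2.Rodrigues(r)[0];p=V[:3,:3].T@(F@t[:,0]-V[:3,3])
    pr=cv2.projectPoints(O,r,t,cal["camera_matrix"],None)[0][:,0]
    return p,R,np.abs(pr-uv).max()
def tool(s):
    q=s["ee_rot"];return Ro.from_quat([q[1],q[2],q[3],q[0]]).as_matrix(),s["position"]
E
python3 - <<'E'
from h import *
s=manip.get_state();cal=eyes.get_calibration("wrist")
p,R,e=lidpose(cal,[(244,158),(380,157),(374,383),(258,384)])
print(p,e);print(R);T,o=tool(s);print("in tool",T.T@(p-o));print(T)
P2=lidpose(cal,[(-1,160),(123,157),(141,385),(37,387)]);print(P2)
E
```

```text
[0.5827 0.0182 0.1636] 0.7440910036075934
[[ 0.9351 -0.0256 -0.3535]
 [ 0.0269  0.9996 -0.0013]
 [ 0.3534 -0.0083  0.9355]]
in tool [ 0.     -0.0044  0.0487]
[[ 0.9201  0.0166  0.3912]
 [ 0.0152 -0.9999  0.0066]
 [ 0.3913 -0.0001 -0.9203]]
(array([0.5815, 0.1313, 0.1585]), array([[ 0.9655, -0.0221, -0.2595],
       [ 0.0453,  0.9955,  0.0836],
       [ 0.2565, -0.0925,  0.9621]]), np.float64(3.9251105080085438))
```

>>> {"fn": "drive_tool", "kwargs": {"rows": [[[0,0,0.004],[0.7,0.2,-1.65],8.5],[[0,0,0.004],[0.7,0.2,-1.65],8.5],[[0,0,0],[0.7,0.09,-1.65],8.5],[[0,0,0],[0.7,0,-1.65],8.5],[[0,0,0],[0.28,0,-0.64],8.5],[[0,0,0],[0,0,0],8.5]]}}

```text
clock: 7.12
position: [0.594, 0.0187, 0.1351]
ee_rot: [-0.003, 0.98, 0.012, 0.199]
contact_force: [-0.0, -1.0, -1.3]
width: 0.085
gripper_force: 0.0
```

>>> {"fn": "drive_tool", "kwargs": {"rows": [[[0,0,0],[0,0,0],5.0],[[0,0,0],[0,0,0],5.0],[[0,0,0],[0,0,0],5.0],[[0,0,0],[0,0,0],5.0]], "force": 40}}

```text
clock: 7.62
position: [0.5938, 0.0186, 0.1362]
ee_rot: [-0.002, 0.98, 0.012, 0.2]
contact_force: [-2.3, 0.0, 5.5]
width: 0.0577
gripper_force: 44.0
```

>>> {"fn": "drive_tool", "kwargs": {"rows": [[[0,0,0],[-0.2,0,0.5],5.0],[[0,0,0],[-0.8,0,2],5.0],[[0,0,0],[-0.8,0,4],5.0],[[0,0,0],[0,0,4],5.0],[[-0.0018,0.1003,0],[0,-1,2],5.0],[[-0.0018,0.1003,0],[0,-2,0],5.0],[[-0.0018,0.1004,0],[0,-2,0],5.0],[[-0.0018,0.1004,0],[0,-2,0],5.0]]}}

```text
clock: 8.62
position: [0.5749, -0.0517, 0.2599]
ee_rot: [-0.002, 1.0, 0.012, -0.002]
contact_force: [-0.7, -1.1, -3.0]
width: 0.0577
gripper_force: 45.3
```

>>> {"fn": "drive_tool", "kwargs": {"rows": [[[0,0,-0.03],[-1.5,-4,0],5.0],[[0,0,-0.03],[-1.5,-4.5,0],5.0],[[0,0,-0.03],[-1.5,-4.5,0],5.0],[[0,0,-0.03],[-1.5,-4.5,0],5.0],[[0,0,-0.01],[-0.9,-3,0],5.0],[[0,0,0],[0,-1,0],5.0],[[0,0,0],[0,0,0],5.0],[[0,0,0],[0,0,0],5.0]]}}

```text
clock: 9.62
position: [0.5068, -0.265, 0.2599]
ee_rot: [-0.002, 0.999, -0.052, -0.0]
contact_force: [0.2, 0.1, -3.1]
width: 0.0577
gripper_force: 45.4
```

Run:
```python
from h import *
s=manip.get_state();cal=eyes.get_calibration("wrist");im=eyes.get_image("wrist");cv2.imwrite("pics/w4.png",im[:,:,::-1])
print(s["position"],s["ee_rot"],s["contact_force"],s["moment"]);print(cal["view"]);print(tool(s)[0])
for c in masks(im,(18,100,100),(34,255,255),1000):print(cv2.minAreaRect(c),cv2.approxPolyDP(c,4,True)[:,0].tolist())
```

```text
[ 0.5068 -0.265   0.2599] [-0.0022  0.9986 -0.0524 -0.0002] [ 0.1512  0.0979 -3.1082] [0.0045 0.0096 0.0213]
[[-0.105  -0.9945 -0.0042 -0.2082]
 [ 0.9483 -0.0988 -0.3017 -0.4612]
 [ 0.2997 -0.0357  0.9534 -0.5592]
 [ 0.      0.      0.      1.    ]]
[[ 0.9945 -0.1047 -0.0001]
 [-0.1047 -0.9945  0.0044]
 [-0.0006 -0.0043 -1.    ]]
((598.9999389648438, 274.0), (97.99998474121094, 79.99998474121094), 90.0) [[570, 226], [559, 260], [563, 286], [579, 295], [578, 278], [590, 262], [587, 300], [595, 313], [615, 323], [638, 321], [639, 299], [619, 302], [613, 293], [639, 289], [639, 238], [630, 243], [604, 225]]
((321.0, 324.0), (274.0, 238.0), 90.0) [[215, 189], [202, 209], [221, 414], [230, 442], [217, 213], [237, 461], [242, 461], [246, 448], [286, 448], [315, 455], [397, 448], [401, 460], [407, 461], [416, 334], [412, 440], [423, 404], [440, 207], [435, 196], [423, 187]]
((325.5, 160.5), (27.0, 73.0), 90.0) [[289, 150], [290, 174], [361, 174], [361, 148]]
```

View pics/w4.png

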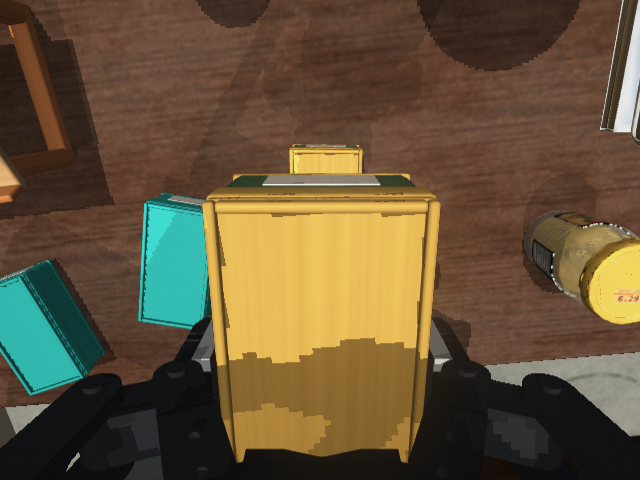

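Run:
```python
from h import *
s=manip.get_state();cal=eyes.get_calibration("wrist")
im=cv2.imread("pics/w4.png");T,o=tool(s)
g=im.astype(int)
for x in(230,260,300,340,380,410):print(x,[(y,*g[y,x][::-1]) for y in range(180,216,2)][::1] if x==300 else "")
for uv in([(205,200),(439,199),(406,461),(237,461)],[(205,198),(439,197),(406,461),(237,461)]):
    p,R,e=lidpose(cal,uv);print(p,e,"in tool",T.T@(p-o));print(T.T@R)
# far rim edge line: point at tool height known (z tool -.030): ray plane
n=T[:,2];
for z in(-.03,-.028,-.032):
  for v in(198,200,203):
    a=T.T@(onplane(cal,(322,v),n,n@o+z)-o);b=T.T@(onplane(cal,(205,v),n,n@o+z)-onplane(cal,(439,v),n,n@o+z));print(z,v,a-[.055,0,0],np.linalg.norm(b))
for z in(.05,):
  print([onplane(cal,u,(0,0,1),z) for u in((290,147),(361,146),(290,150),(361,149))])
```

```text
230 
260 
300 [(180, np.int64(142), np.int64(129), np.int64(114)), (182, np.int64(117), np.int64(106), np.int64(92)), (184, np.int64(236), np.int64(235), np.int64(224)), (186, np.int64(75), np.int64(79), np.int64(54)), (188, np.int64(114), np.int64(87), np.int64(43)), (190, np.int64(126), np.int64(97), np.int64(47)), (192, np.int64(132), np.int64(99), np.int64(49)), (194, np.int64(175), np.int64(133), np.int64(63)), (196, np.int64(216), np.int64(169), np.int64(79)), (198, np.int64(164), np.int64(126), np.int64(59)), (200, np.int64(124), np.int64(95), np.int64(45)), (202, np.int64(183), np.int64(139), np.int64(65)), (204, np.int64(231), np.int64(187), np.int64(89)), (206, np.int64(241), np.int64(208), np.int64(100)), (208, np.int64(236), np.int64(193), np.int64(92)), (210, np.int64(223), np.int64(174), np.int64(81)), (212, np.int64(186), np.int64(143), np.int64(67)), (214, np.int64(142), np.int64(108), np.int64(50))]
340 
380 
410 
[ 0.5075 -0.2642  0.2778] 7.757248690186998 in tool [ 0.0006 -0.0009 -0.0177]
[[ 0.9725  0.0001 -0.233 ]
 [ 0.001  -1.      0.0035]
 [-0.233  -0.0037 -0.9725]]
[ 0.5079 -0.2643  0.2779] 7.5653397612152276 in tool [ 0.001  -0.0009 -0.0178]
[[ 0.9736  0.0001 -0.2284]
 [ 0.0009 -1.      0.0035]
 [-0.2284 -0.0036 -0.9736]]
-0.03 198 [-0.0008 -0.0008 -0.03  ] 0.05755673462134968
-0.03 200 [-0.0013 -0.0008 -0.03  ] 0.057639506378504846
-0.03 203 [-0.0021 -0.0008 -0.03  ] 0.05776411135383207
-0.028 198 [-0.0013 -0.0008 -0.028 ] 0.05867230261691958
-0.028 200 [-0.0018 -0.0008 -0.028 ] 0.05875667866111133
-0.028 203 [-0.0026 -0.0008 -0.028 ] 0.058883698737355515
-0.032 198 [-0.0004 -0.0008 -0.032 ] 0.05644116662577975
-0.032 200 [-0.0009 -0.0008 -0.032 ] 0.05652233409589836
-0.032 203 [-0.0016 -0.0008 -0.032 ] 0.056644523970308544
[array([ 0.5524, -0.2429,  0.05  ]), array([ 0.5474, -0.2987,  0.05  ]), array([ 0.5501, -0.2426,  0.05  ]), array([ 0.5451, -0.2986,  0.05  ])]
```

```bash
python3 - <<'E'
from h import *
im=cv2.imread("pics/w4.png").astype(int);w=cv2.imread("pics/w1.png").astype(int)
print([(y,int(im[y,315:335].sum(1).mean())) for y in range(138,162)])
print([(y,int(w[y,300:335].sum(1).mean())) for y in range(124,145)]);print([(y,int(w[y,300:335].sum(1).mean())) for y in range(264,282)])
print([(y,im[201,y].tolist()) for y in range(198,212)]);
E
python3 -c "
import cv2
a=cv2.imread('pics/w4.png')[135:220,190:450];b=cv2.imread('pics/w1.png')[120:290,260:380]
cv2.imwrite('pics/c2.png',cv2.vconcat([cv2.resize(a,(780,255),interpolation=0),cv2.resize(b.transpose(1,0,2),(780,330),interpolation=0)]))"
```

```text
[(138, 228), (139, 229), (140, 231), (141, 233), (142, 231), (143, 225), (144, 290), (145, 364), (146, 428), (147, 286), (148, 410), (149, 326), (150, 500), (151, 542), (152, 472), (153, 344), (154, 410), (155, 522), (156, 532), (157, 531), (158, 532), (159, 532), (160, 531), (161, 531)]
[(124, 324), (125, 327), (126, 327), (127, 324), (128, 320), (129, 358), (130, 483), (131, 598), (132, 424), (133, 496), (134, 498), (135, 624), (136, 622), (137, 566), (138, 442), (139, 549), (140, 619), (141, 631), (142, 632), (143, 632), (144, 635)]
[(264, 563), (265, 549), (266, 530), (267, 525), (268, 516), (269, 496), (270, 444), (271, 324), (272, 318), (273, 457), (274, 489), (275, 391), (276, 254), (277, 221), (278, 224), (279, 229), (280, 227), (281, 224)]
[(198, [111, 122, 129]), (199, [113, 125, 132]), (200, [111, 123, 130]), (201, [111, 122, 131]), (202, [110, 122, 128]), (203, [110, 122, 126]), (204, [84, 109, 111]), (205, [56, 97, 117]), (206, [48, 99, 130]), (207, [46, 96, 128]), (208, [45, 95, 125]), (209, [45, 96, 126]), (210, [43, 90, 119]), (211, [41, 86, 112])]
```

View pics/c2.png

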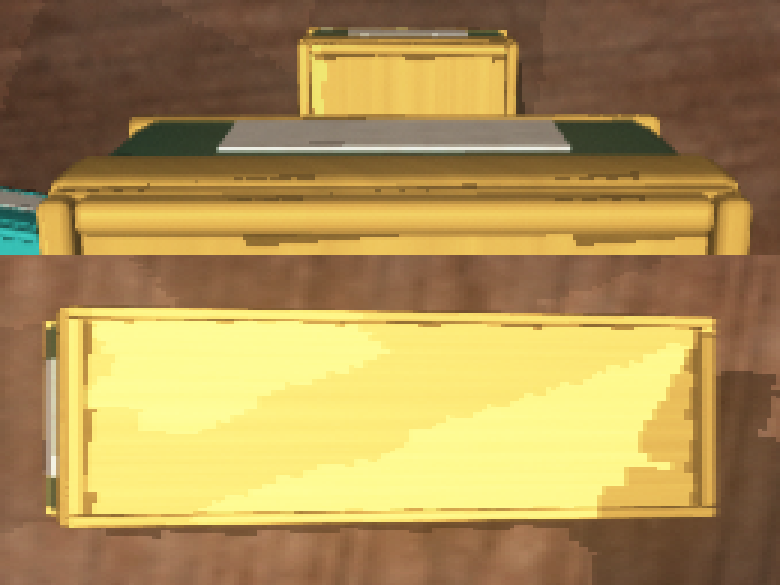

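Run:
```python
from h import *
s=manip.get_state();cal=eyes.get_calibration("wrist");T,o=tool(s)
n=T[:,2]
print("held",T.T@(onplane(cal,(322,201),n,n@o-.0295)-o)-[.055,0,0])
ex=np.array([.9936,-.112,0])
print("base w4",onplane(cal,(325.5,149.6),(0,0,1),.05)-.055*ex)
# w1 pose: reconstruct view from tool-relative camera
C=np.eye(4);C[:3,:3]=T;C[:3,3]=o;X=cal["view"]@C
q=[.0001,.9984,-.056,-.0007];G=np.eye(4);G[:3,:3]=Ro.from_quat([q[1],q[2],q[3],q[0]]).as_matrix();G[:3,3]=[.4929,-.2677,.2419]
c1=dict(cal);c1["view"]=X@np.linalg.inv(G)
F=onplane(c1,(318.5,134.6),(0,0,1),.058);N=onplane(c1,(319,275.5),(0,0,1),.058);print("w1",F,N,(F+N)/2,np.linalg.norm(F-N))
L=[onplane(c1,u,(0,0,1),.058) for u in((280,160),(358,160),(282.5,270),(355.5,270))];print(L)
print("yaw",np.arctan2(*(L[0]-L[2])[[1,0]]),np.arctan2(*(L[1]-L[3])[[1,0]]))
```

```text
held [-0.0017 -0.0008 -0.0295]
base w4 [ 0.4929 -0.2644  0.05  ]
w1 [ 0.5472 -0.2707  0.058 ] [ 0.4379 -0.2586  0.058 ] [ 0.4925 -0.2646  0.058 ] 0.10993307613823028
[array([ 0.5322, -0.2405,  0.058 ]), array([ 0.5258, -0.2975,  0.058 ]), array([ 0.4459, -0.2302,  0.058 ]), array([ 0.4393, -0.288 ,  0.058 ])]
yaw -0.11879601779905086 -0.1094089258132495
```

>>> {"fn": "drive_tool", "kwargs": {"rows": [[[-0.0044,0,-0.008],[-1.24,-0.05,-3],5.0],[[0,0,0],[0,0,-5],5.0],[[0,0,0],[0,0,-5],5.0],[[0,0,0],[0,0,-3.5],5.0],[[0,0,0],[0,0,-1],5.0],[[0,0,0],[0,0,0],5.0],[[0,0,0],[0,0,0],5.0]]}}

```text
clock: 10.55
position: [0.4956, -0.2674, 0.087]
ee_rot: [0.002, 0.998, -0.057, 0.002]
contact_force: [0.2, -0.7, -3.2]
width: 0.0575
gripper_force: 45.1
```

Run:
```python
from h import *
s=manip.get_state();print(s["position"],s["contact_force"],s["moment"]);print(tool(s)[0])
```

```text
[ 0.4956 -0.2674  0.087 ] [ 0.2148 -0.6602 -3.1605] [-0.0266  0.0179  0.0175]
[[ 0.9935 -0.1134  0.0034]
 [-0.1134 -0.9935 -0.0035]
 [ 0.0037  0.0031 -1.    ]]
```

>>> {"fn": "drive_tool", "kwargs": {"rows": [[[0.0035,0.0034,0],[-0.12,0.19,-0.6],5.0],[[0,0,0],[0,0,0],5.0],[[0,0,0],[0,0,0],5.0]]}}

```text
clock: 10.92
position: [0.493, -0.265, 0.0794]
ee_rot: [-0.001, 0.998, -0.057, -0.001]
contact_force: [0.2, 0.3, -2.3]
width: 0.0576
gripper_force: 45.2
```

Run:
```python
from h import *
s=manip.get_state();print(s["position"],s["contact_force"],s["moment"]);print(tool(s)[0])
```

```text
[ 0.493  -0.265   0.0794] [ 0.1853  0.3205 -2.2672] [-0.0085  0.0153  0.0207]
[[ 0.9935 -0.1138 -0.0028]
 [-0.1138 -0.9935  0.0019]
 [-0.003  -0.0016 -1.    ]]
```

>>> {"fn": "drive_tool", "kwargs": {"rows": [[[0,0,0],[0,0,0],5.0],[[0,0,0],[0,0,0],5.0],[[0,0,0],[0,0,0],5.0]]}}

```text
clock: 11.3
position: [0.493, -0.265, 0.0792]
ee_rot: [-0.001, 0.998, -0.057, -0.002]
contact_force: [0.1, 1.2, -2.7]
width: 0.0574
gripper_force: 45.2
```

Run:
```python
from h import *
s=manip.get_state();print(s["position"],s["contact_force"],s["moment"],s["qd"]);print(tool(s)[0])
```

```text
[ 0.493  -0.265   0.0792] [ 0.0894  1.2153 -2.6935] [ 0.0527 -0.0167  0.0072] [-0.0005  0.0007 -0.0002 -0.0002  0.0004  0.0009]
[[ 0.9935 -0.1138 -0.003 ]
 [-0.1138 -0.9935  0.0021]
 [-0.0033 -0.0017 -1.    ]]
```

>>> {"fn": "drive_tool", "kwargs": {"rows": [[[-0.001,-0.0016,0],[0.1,-0.03,-0.2],5.0],[[0,0,0],[0,0,0],5.0]]}}

```text
clock: 11.55
position: [0.4939, -0.2651, 0.077]
ee_rot: [-0.001, 0.998, -0.057, -0.001]
contact_force: [0.2, 0.5, -2.3]
width: 0.0574
gripper_force: 45.2
```

Run:
```python
from h import *
s=manip.get_state();print(s["position"],s["contact_force"],s["moment"]);print(tool(s)[0])
```

```text
[ 0.4939 -0.2651  0.077 ] [ 0.1544  0.5358 -2.2756] [ 0.0232 -0.0317 -0.0352]
[[ 0.9935 -0.1138 -0.0018]
 [-0.1138 -0.9935  0.0014]
 [-0.0019 -0.0011 -1.    ]]
```

Within play; lower by feel.

>>> {"fn": "drive_tool", "kwargs": {"rows": [[[-0.001,-0.0016,0],[0.04,-0.04,-0.2],5.0],[[0,0,0],[0,0,-0.2],5.0],[[0,0,0],[0,0,-0.1],5.0],[[0,0,0],[0,0,0],5.0]]}}

```text
clock: 12.05
position: [0.4943, -0.2656, 0.0721]
ee_rot: [-0.0, 0.998, -0.057, -0.0]
contact_force: [-0.6, -0.1, -2.3]
width: 0.0576
gripper_force: 45.2
```

>>> {"fn": "drive_tool", "kwargs": {"rows": [[[0,0,0],[0,0,-0.1],5.0],[[0,0,0],[0,0,-0.1],5.0]]}}

```text
clock: 12.3
position: [0.4944, -0.2656, 0.0702]
ee_rot: [-0.0, 0.998, -0.057, 0.0]
contact_force: [0.3, -0.2, -3.7]
width: 0.0575
gripper_force: 45.2
```

>>> {"fn": "drive_tool", "kwargs": {"rows": [[[0,0,0],[0,0,-0.1],5.0],[[0,0,0],[0,0,0],5.0]]}}

```text
clock: 12.55
position: [0.4943, -0.2656, 0.0691]
ee_rot: [-0.0, 0.998, -0.057, -0.0]
contact_force: [0.2, -0.9, -3.1]
width: 0.0575
gripper_force: 45.2
```

>>> {"fn": "drive_tool", "kwargs": {"rows": [[[0,0,0],[0,0,-0.1],5.0],[[0,0,0],[0,0,0],5.0]]}}

```text
clock: 12.8
position: [0.4943, -0.2656, 0.0682]
ee_rot: [-0.0, 0.998, -0.057, -0.0]
contact_force: [0.1, 0.6, -2.2]
width: 0.0575
gripper_force: 45.2
```

>>> {"fn": "drive_tool", "kwargs": {"rows": [[[0,0,0],[0,0,-0.08],5.0],[[0,0,0],[0,0,0],5.0]]}}

```text
clock: 13.05
position: [0.4943, -0.2656, 0.0673]
ee_rot: [-0.0, 0.998, -0.057, -0.0]
contact_force: [0.1, 0.4, -3.1]
width: 0.0574
gripper_force: 45.2
```

>>> {"fn": "drive_tool", "kwargs": {"rows": [[[0,0,0],[0,0,-0.06],5.0],[[0,0,0],[0,0,0],5.0]]}}

```text
clock: 13.3
position: [0.4943, -0.2656, 0.0668]
ee_rot: [-0.0, 0.998, -0.057, 0.0]
contact_force: [0.7, 0.3, -2.4]
width: 0.0571
gripper_force: 45.2
```

>>> {"fn": "drive_tool", "kwargs": {"rows": [[[0,0,0],[0,0,-0.05],5.0],[[0,0,0],[0,0,0],5.0]]}}

```text
clock: 13.55
position: [0.4943, -0.2656, 0.0663]
ee_rot: [-0.0, 0.998, -0.057, 0.0]
contact_force: [-0.4, -1.0, -3.3]
width: 0.0575
gripper_force: 45.2
```

>>> {"fn": "drive_tool", "kwargs": {"rows": [[[0,0,0],[0,0,-0.05],5.0],[[0,0,0],[0,0,0],5.0]]}}

```text
clock: 13.8
position: [0.4943, -0.2656, 0.0658]
ee_rot: [-0.0, 0.998, -0.057, 0.0]
contact_force: [-1.0, 0.1, -2.9]
width: 0.0577
gripper_force: 45.2
```

>>> {"fn": "drive_tool", "kwargs": {"rows": [[[0,0,0],[0,0,-0.05],5.0],[[0,0,0],[0,0,0],5.0]]}}

```text
clock: 14.05
position: [0.4943, -0.2656, 0.0653]
ee_rot: [-0.0, 0.998, -0.057, -0.0]
contact_force: [-1.0, 0.1, -3.2]
width: 0.058
gripper_force: 45.2
```

>>> {"fn": "drive_tool", "kwargs": {"rows": [[[0,0,0],[0,0,-0.05],5.0],[[0,0,0],[0,0,0],5.0]]}}

```text
clock: 14.3
position: [0.4944, -0.2656, 0.0649]
ee_rot: [-0.0, 0.998, -0.057, 0.0]
contact_force: [0.2, -0.4, -2.1]
width: 0.0574
gripper_force: 45.5
```

>>> {"fn": "drive_tool", "kwargs": {"rows": [[[0,0,0],[0,0,-0.05],5.0],[[0,0,0],[0,0,0],5.0]]}}

```text
clock: 14.55
position: [0.4945, -0.2657, 0.0648]
ee_rot: [0.0, 0.998, -0.057, 0.0]
contact_force: [-1.5, 0.5, 2.7]
width: 0.0578
gripper_force: 45.8
```

>>> {"fn": "drive_tool", "kwargs": {"rows": [[[0,0,0],[0,0,-0.05],5.0],[[0,0,0],[0,0,0],5.0]]}}

```text
clock: 14.8
position: [0.4944, -0.2657, 0.0647]
ee_rot: [0.0, 0.998, -0.057, 0.0]
contact_force: [-1.8, 0.7, 6.3]
width: 0.0576
gripper_force: 46.4
```

>>> {"fn": "drive_tool", "kwargs": {"rows": [[[0,0,0],[0,0,0],6.2],[[0,0,0],[0,0,0],7.2],[[0,0,0],[0,0,0],8.5],[[0,0,0],[0,0,2],8.5],[[0,0,0],[0,0,5],8.5],[[0,0,0],[0,0,5],8.5],[[0,0,0],[0,0,5],8.5],[[0,0,0],[0,0,0],8.5]]}}

```text
clock: 15.8
position: [0.4966, -0.2671, 0.2384]
ee_rot: [0.003, 0.998, -0.057, 0.004]
contact_force: [-0.5, -0.1, -0.4]
width: 0.0851
gripper_force: 0.0
```

Run:
```python
from h import *
s=manip.get_state();cal=eyes.get_calibration("wrist");im=eyes.get_image("wrist");cv2.imwrite("pics/w5.png",im[:,:,::-1])
S=eyes.get_image("scene");cv2.imwrite("pics/s5.png",S[:,:,::-1])
np.savez("w5.npz",V=cal["view"],p=s["position"],q=s["ee_rot"])
print(s["position"],s["contact_force"])
for c in masks(im,(18,100,100),(34,255,255),1000):print(cv2.minAreaRect(c),cv2.approxPolyDP(c,4,True)[:,0].tolist())
a=im[150:430,220:420,::-1];b=S[180:260,330:420,::-1]
cv2.imwrite("pics/c5.png",cv2.hconcat([cv2.resize(a,(400,560),interpolation=0),cv2.resize(b,(400,560*1),interpolation=0)]))
```

```text
[ 0.4966 -0.2671  0.2384] [-0.5314 -0.0999 -0.4032]
((603.2694702148438, 257.399658203125), (137.85560607910156, 80.66473388671875), 37.5685920715332) [[550, 216], [539, 231], [565, 249], [563, 270], [570, 282], [594, 296], [593, 274], [610, 313], [639, 324], [639, 300], [631, 292], [639, 288], [639, 234], [614, 219], [593, 223], [562, 212]]
((319.4941101074219, 220.6045684814453), (166.25013732910156, 91.19879913330078), 89.14490509033203) [[353, 137], [343, 141], [354, 143], [340, 144], [282, 143], [295, 141], [284, 138], [273, 147], [279, 303], [359, 303], [364, 147]]
```

View pics/c5.png

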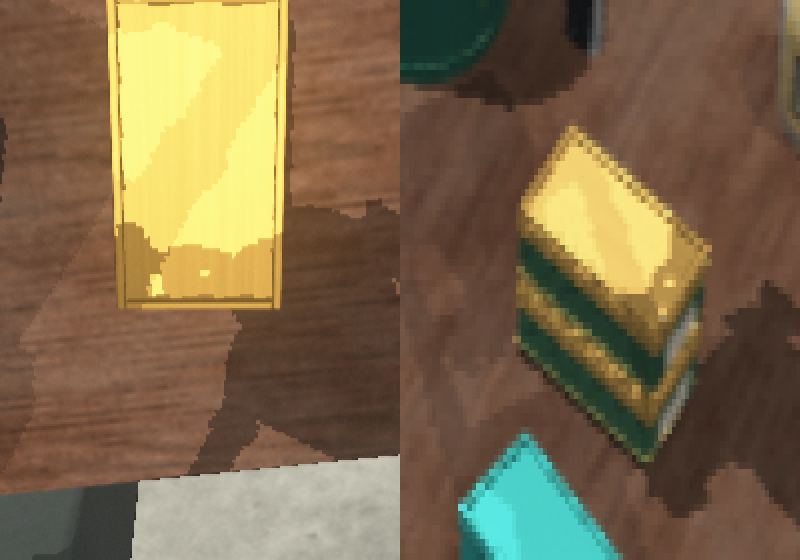

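Run:
```python
from h import *
cal=eyes.get_calibration("wrist");im=cv2.imread("pics/w5.png").astype(int)
print([(y,int(im[y,300:335].sum(1).mean())) for y in range(134,162)],[(y,int(im[y,300:335].sum(1).mean())) for y in range(298,310)])
print([(x,int(im[165:168,x].sum()/3)) for x in list(range(268,282))+list(range(356,370))])
print([(x,int(im[285:288,x].sum()/3)) for x in list(range(273,286))+list(range(352,366))])
for uv in([(272.5,148),(365.5,148),(360.5,304),(278.5,304)],):
    p,R,e=lidpose(cal,uv);print(p,R,e)
for z in(.096,.1):
    F=onplane(cal,(318.5,148),(0,0,1),z);N=onplane(cal,(319.5,304),(0,0,1),z);print(z,(F+N)/2,np.linalg.norm(F-N))
```

```text
[(134, 302), (135, 299), (136, 293), (137, 390), (138, 547), (139, 375), (140, 441), (141, 473), (142, 474), (143, 416), (144, 402), (145, 445), (146, 443), (147, 592), (148, 615), (149, 582), (150, 499), (151, 477), (152, 546), (153, 602), (154, 606), (155, 606), (156, 606), (157, 606), (158, 606), (159, 606), (160, 606), (161, 610)] [(298, 407), (299, 314), (300, 265), (301, 375), (302, 482), (303, 465), (304, 360), (305, 310), (306, 307), (307, 312), (308, 316), (309, 316)]
[(268, 272), (269, 273), (270, 278), (271, 281), (272, 282), (273, 261), (274, 553), (275, 596), (276, 596), (277, 545), (278, 406), (279, 634), (280, 641), (281, 615), (356, 599), (357, 598), (358, 599), (359, 348), (360, 550), (361, 592), (362, 579), (363, 533), (364, 246), (365, 245), (366, 245), (367, 249), (368, 345), (369, 346)]
[(273, 273), (274, 272), (275, 277), (276, 278), (277, 252), (278, 326), (279, 353), (280, 362), (281, 341), (282, 279), (283, 365), (284, 372), (285, 369), (352, 488), (353, 482), (354, 484), (355, 487), (356, 278), (357, 411), (358, 467), (359, 460), (360, 405), (361, 211), (362, 209), (363, 211), (364, 211), (365, 215)]
[ 0.4893 -0.2625  0.0936] [[ 0.9924  0.1131 -0.0487]
 [-0.1128  0.9936  0.0081]
 [ 0.0493 -0.0026  0.9988]] 0.28906473199293714
0.096 [ 0.4905 -0.2625  0.096 ] 0.10725753758381526
0.1 [ 0.4917 -0.2626  0.1   ] 0.1056744533918934
```

>>> {"fn": "drive_tool", "kwargs": {"rows": [[[0,0,0.034],[0.5,4,0.5],8.5],[[0,0,0.034],[0.9,6.2,0],8.5],[[0,0,0.034],[0.9,6.2,0],8.5],[[0,0,0.033],[0.9,6.2,0],8.5],[[0.0018,-0.1003,0],[0.9,6.2,-1],8.5],[[0.0018,-0.1003,0],[0.9,5.7,-1],8.5],[[0.0018,-0.1004,0],[0.9,4,-1],8.5],[[0.0018,-0.1004,0],[0.4,1,-0.6],8.5]]}}

```text
clock: 16.9
position: [0.5557, 0.1304, 0.2001]
ee_rot: [-0.002, 0.98, 0.012, 0.199]
contact_force: [0.2, -0.1, -0.9]
width: 0.0849
gripper_force: 0.0
```

>>> {"fn": "drive_tool", "kwargs": {"rows": [[[0,0,0],[0,0,0],8.5],[[0,0,0],[0,0,0],8.5]]}}

```text
clock: 17.15
position: [0.5574, 0.1275, 0.2025]
ee_rot: [-0.001, 0.98, 0.01, 0.199]
contact_force: [0.5, 0.7, 0.9]
width: 0.0855
gripper_force: 0.0
```

Run:
```python
from h import *
s=manip.get_state();cal=eyes.get_calibration("wrist");im=eyes.get_image("wrist");cv2.imwrite("pics/w6.png",im[:,:,::-1])
T,o=tool(s);print(o,T)
h=cv2.cvtColor(im,cv2.COLOR_RGB2HSV)
for c in masks(im,(18,100,100),(34,255,255),3000):print(cv2.minAreaRect(c),cv2.approxPolyDP(c,5,True)[:,0].tolist())
```

```text
[0.5574 0.1275 0.2025] [[ 0.9209  0.0204  0.3892]
 [ 0.0194 -0.9998  0.0066]
 [ 0.3892  0.0015 -0.9211]]
((320.0, 262.5), (237.0, 142.0), 90.0) [[251, 147], [262, 380], [255, 150], [257, 156], [311, 157], [259, 163], [269, 381], [375, 379], [380, 246], [381, 380], [390, 148]]
```

View pics/w6.png

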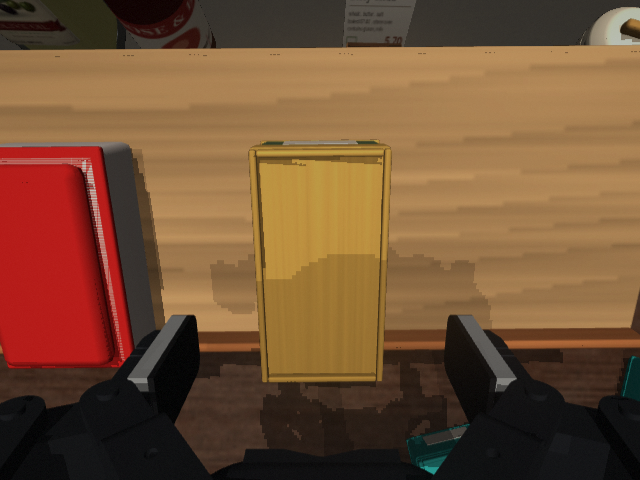

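Run:
```python
from h import *
s=manip.get_state();cal=eyes.get_calibration("wrist");T,o=tool(s)
p,R,e=lidpose(cal,[(249,150),(391,149),(383,382),(262,383)])
print(p,e);print(R);print("in tool",T.T@(p-o))
```

```text
[0.5786 0.1288 0.1652] 0.2110956128469752
[[ 0.9287 -0.0281 -0.3697]
 [ 0.0282  0.9996 -0.0052]
 [ 0.3697 -0.0056  0.9291]]
in tool [ 0.0041 -0.0011  0.0428]
```

>>> {"fn": "drive_tool", "kwargs": {"rows": [[[0,0,0.004],[1.06,0.1,-1.4],8.5],[[0,0,0.004],[0.7,0.07,-1.65],8.5],[[0,0,0],[0.7,0,-1.65],8.5],[[0,0,0],[0.5,0,-1.25],8.5],[[0,0,0],[0.14,0,-0.34],8.5],[[0,0,0],[0,0,0],8.5],[[0,0,0],[0,0,0],8.5]]}}

```text
clock: 18.08
position: [0.5885, 0.1297, 0.1407]
ee_rot: [-0.002, 0.98, 0.014, 0.2]
contact_force: [-0.4, -0.2, 0.9]
width: 0.0851
gripper_force: 0.0
```

>>> {"fn": "drive_tool", "kwargs": {"rows": [[[0,0,0],[0,0,0],5.0],[[0,0,0],[0,0,0],5.0],[[0,0,0],[0,0,0],5.0],[[0,0,0],[0,0,0],5.0]], "force": 40}}

```text
clock: 18.58
position: [0.5881, 0.1297, 0.1408]
ee_rot: [-0.002, 0.98, 0.014, 0.2]
contact_force: [-4.5, -1.4, 5.6]
width: 0.0577
gripper_force: 44.5
```

>>> {"fn": "drive_tool", "kwargs": {"rows": [[[0,0,0],[-0.2,0,0.5],5.0],[[0,0,0],[-0.8,0,2],5.0],[[0,0,0],[-0.8,0,4],5.0],[[0,0,0],[0,-1,4],5.0],[[-0.0018,0.1003,0],[0,-3,2.5],5.0],[[-0.0018,0.1003,0],[0,-4,0.5],5.0],[[-0.0018,0.1004,0],[0,-5,0],5.0],[[-0.0018,0.1004,0],[-1,-5,0],5.0]]}}

```text
clock: 19.58
position: [0.5601, -0.0515, 0.2746]
ee_rot: [-0.002, 1.0, 0.014, -0.002]
contact_force: [-0.1, 0.3, -4.9]
width: 0.0575
gripper_force: 45.7
```

>>> {"fn": "drive_tool", "kwargs": {"rows": [[[0,0,-0.035],[-1.5,-5,0],5.0],[[0,0,-0.035],[-1.2,-5,0],5.0],[[0,0,-0.035],[-1,-5,0],5.0],[[0,0,-0.035],[-1,-4,0],5.0],[[0,0,0],[-0.5,-2,0],5.0],[[0,0,0],[0,-0.5,0],5.0],[[0,0,0],[0,0,0],5.0],[[0,0,0],[0,0,0],5.0]]}}

```text
clock: 20.58
position: [0.5086, -0.2638, 0.2751]
ee_rot: [-0.002, 0.998, -0.055, 0.0]
contact_force: [0.2, -0.2, -3.6]
width: 0.0574
gripper_force: 45.8
```

Run:
```python
from h import *
s=manip.get_state();cal=eyes.get_calibration("wrist");im=eyes.get_image("wrist");cv2.imwrite("pics/w7.png",im[:,:,::-1])
T,o=tool(s);print(o,s["contact_force"]);print(T)
g=im.astype(int)
print([(y,int(g[y,330:350].sum(1).mean())) for y in range(130,225)])
for v in (215,230,):
    r=[int(x) for x in g[v].sum(1)];print(v,[(x,r[x]) for x in list(range(194,216))+list(range(428,450))])
```

```text
[ 0.5086 -0.2638  0.2751] [ 0.2266 -0.1978 -3.6038]
[[ 0.994  -0.1096  0.0006]
 [-0.1096 -0.994   0.0042]
 [ 0.0001 -0.0042 -1.    ]]
[(130, 210), (131, 211), (132, 206), (133, 207), (134, 208), (135, 209), (136, 211), (137, 214), (138, 220), (139, 224), (140, 228), (141, 227), (142, 221), (143, 216), (144, 214), (145, 357), (146, 345), (147, 343), (148, 330), (149, 299), (150, 363), (151, 373), (152, 393), (153, 278), (154, 395), (155, 313), (156, 448), (157, 559), (158, 526), (159, 448), (160, 383), (161, 438), (162, 524), (163, 532), (164, 532), (165, 533), (166, 532), (167, 531), (168, 532), (169, 531), (170, 387), (171, 396), (172, 391), (173, 386), (174, 383), (175, 390), (176, 390), (177, 386), (178, 386), (179, 475), (180, 705), (181, 359), (182, 212), (183, 241), (184, 255), (185, 265), (186, 275), (187, 280), (188, 325), (189, 336), (190, 442), (191, 436), (192, 311), (193, 385), (194, 322), (195, 275), (196, 324), (197, 448), (198, 498), (199, 529), (200, 554), (201, 547), (202, 531), (203, 511), (204, 491), (205, 441), (206, 395), (207, 412), (208, 493), (209, 515), (210,
[... 540 characters left out ...]
(436, 221), (437, 222), (438, 226), (439, 229), (440, 228), (441, 225), (442, 222), (443, 226), (444, 227), (445, 229), (446, 231), (447, 226), (448, 226), (449, 220)]
230 [(194, 432), (195, 435), (196, 434), (197, 433), (198, 434), (199, 439), (200, 435), (201, 439), (202, 437), (203, 438), (204, 437), (205, 439), (206, 442), (207, 437), (208, 442), (209, 438), (210, 373), (211, 452), (212, 491), (213, 510), (214, 512), (215, 507), (428, 510), (429, 505), (430, 501), (431, 471), (432, 435), (433, 285), (434, 221), (435, 226), (436, 223), (437, 224), (438, 226), (439, 233), (440, 227), (441, 221), (442, 212), (443, 211), (444, 211), (445, 211), (446, 214), (447, 212), (448, 203), (449, 218)]
```

Run:
```python
from h import *
s=manip.get_state();cal=eyes.get_calibration("wrist");T,o=tool(s);n=T[:,2]
for z in(-.025,-.0265,-.028):
    f=lambda u:T.T@(onplane(cal,u,n,n@o+z)-o)
    print(z,f((321.5,196.2))-[.055,0,0],np.linalg.norm(f((206.6,196))-f((436.4,196))))
im=cv2.imread("pics/w7.png").astype(int);r=im[166].sum(1);print([(x,int(r[x])) for x in list(range(276,296))+list(range(352,376))])
ex=np.array([np.cos(.113),-np.sin(.113),0])
for v in(155.,156.):print(onplane(cal,(325.5,v),(0,0,1),.096)-.055*ex)
```

```text
-0.025 [-0.0014 -0.001  -0.025 ] 0.05916904777865265
-0.0265 [-0.0011 -0.001  -0.0265] 0.05834856670472368
-0.028 [-0.0008 -0.001  -0.028 ] 0.05752808563079475
[(276, 224), (277, 220), (278, 219), (279, 223), (280, 225), (281, 223), (282, 231), (283, 235), (284, 237), (285, 238), (286, 242), (287, 205), (288, 508), (289, 562), (290, 561), (291, 487), (292, 333), (293, 521), (294, 526), (295, 537), (352, 532), (353, 535), (354, 542), (355, 545), (356, 547), (357, 535), (358, 533), (359, 532), (360, 526), (361, 526), (362, 525), (363, 236), (364, 467), (365, 523), (366, 502), (367, 368), (368, 188), (369, 179), (370, 263), (371, 259), (372, 255), (373, 251), (374, 255), (375, 261)]
[ 0.494  -0.2633  0.096 ]
[ 0.4933 -0.2632  0.096 ]
```

>>> {"fn": "drive_tool", "kwargs": {"rows": [[[-0.002,0,-0.003],[-1.43,-0.1,-3],5.0],[[0,0,0],[0,0,-5],5.0],[[0,0,0],[0,0,-4],5.0],[[0,0,0],[0,0,-2],5.0],[[0,0,0],[0,0,-0.5],5.0],[[0,0,0],[0,0,0],5.0],[[0,0,0],[0,0,0],5.0]]}}

```text
clock: 21.5
position: [0.4948, -0.2666, 0.1314]
ee_rot: [0.0, 0.998, -0.057, 0.001]
contact_force: [0.6, 0.4, -3.3]
width: 0.0575
gripper_force: 45.6
```

```bash
cat > st.py <<'E'
from h import *
s=manip.get_state();print(s["position"],s["contact_force"],s["moment"]);print(tool(s)[0])
E
python3 st.py
```

```text
[ 0.4948 -0.2666  0.1314] [ 0.599   0.4214 -3.3113] [ 0.0017 -0.0233 -0.0225]
[[ 0.9935 -0.1141  0.0028]
 [-0.1141 -0.9935 -0.0003]
 [ 0.0028  0.     -1.    ]]
```

>>> {"fn": "drive_tool", "kwargs": {"rows": [[[0,0.0015,0],[-0.03,0.06,-0.6],5.0],[[0,0,0],[0,0,-0.2],5.0],[[0,0,0],[0,0,0],5.0]]}}

```text
clock: 21.88
position: [0.4934, -0.2656, 0.1219]
ee_rot: [-0.001, 0.998, -0.057, -0.001]
contact_force: [0.2, -0.2, -3.9]
width: 0.0578
gripper_force: 45.7
```

```bash
python3 st.py
```

```text
[ 0.4934 -0.2656  0.1219] [ 0.2191 -0.2416 -3.9167] [ 0.0041 -0.0389  0.0635]
[[ 0.9934 -0.1144 -0.0014]
 [-0.1144 -0.9934  0.0015]
 [-0.0015 -0.0013 -1.    ]]
```

>>> {"fn": "drive_tool", "kwargs": {"rows": [[[-0.0012,-0.0012,0.001],[0.07,0,-0.2],5.0],[[0,0,0],[0,0,-0.1],5.0],[[0,0,0],[0,0,0],5.0]]}}

```text
clock: 22.25
position: [0.4942, -0.2656, 0.1189]
ee_rot: [-0.0, 0.998, -0.057, -0.0]
contact_force: [-0.6, -0.5, -3.9]
width: 0.0577
gripper_force: 45.7
```

>>> {"fn": "drive_tool", "kwargs": {"rows": [[[0,0,0],[0,0,-0.1],5.0],[[0,0,0],[0,0,0],5.0]]}}

```text
clock: 22.5
position: [0.4942, -0.2656, 0.118]
ee_rot: [-0.0, 0.998, -0.057, 0.0]
contact_force: [-0.2, -0.4, -3.3]
width: 0.0578
gripper_force: 45.7
```

>>> {"fn": "drive_tool", "kwargs": {"rows": [[[0,0,0],[0,0,-0.1],5.0],[[0,0,0],[0,0,0],5.0]]}}

```text
clock: 22.75
position: [0.4942, -0.2656, 0.117]
ee_rot: [-0.0, 0.998, -0.057, 0.0]
contact_force: [0.4, 0.0, -3.0]
width: 0.0573
gripper_force: 45.7
```

>>> {"fn": "drive_tool", "kwargs": {"rows": [[[0,0,0],[0,0,-0.1],5.0],[[0,0,0],[0,0,0],5.0]]}}

```text
clock: 23.0
position: [0.4943, -0.2657, 0.1162]
ee_rot: [0.0, 0.998, -0.057, 0.0]
contact_force: [0.4, 0.0, -2.9]
width: 0.0574
gripper_force: 46.0
```

>>> {"fn": "drive_tool", "kwargs": {"rows": [[[0,0,0],[0,0,-0.05],5.0],[[0,0,0],[0,0,0],5.0]]}}

```text
clock: 23.25
position: [0.4944, -0.2658, 0.116]
ee_rot: [0.0, 0.998, -0.057, 0.0]
contact_force: [0.4, 0.0, 0.2]
width: 0.0577
gripper_force: 46.3
```

>>> {"fn": "drive_tool", "kwargs": {"rows": [[[0,0,0],[0,0,-0.05],5.0],[[0,0,0],[0,0,0],5.0]]}}

```text
clock: 23.5
position: [0.4944, -0.2658, 0.116]
ee_rot: [0.0, 0.998, -0.057, 0.0]
contact_force: [-0.8, 0.4, 4.9]
width: 0.0576
gripper_force: 46.8
```

>>> {"fn": "drive_tool", "kwargs": {"rows": [[[0,0,0],[0,0,0],6.2],[[0,0,0],[0,0,0],7.2],[[0,0,0],[0,0,0],8.5],[[0,0,0],[0,0,2],8.5],[[0,0,0],[0,0,5],8.5],[[0,0,0],[0,0,4],8.5],[[0,0,0],[0,0,0],8.5],[[0,0,0],[0,0,0],8.5]]}}

```text
clock: 24.5
position: [0.4938, -0.2653, 0.2243]
ee_rot: [-0.0, 0.998, -0.057, -0.0]
contact_force: [-0.0, -0.2, -1.0]
width: 0.0848
gripper_force: 0.0
```

```bash
python3 st.py
python3 - <<'E'
from h import *
s=manip.get_state();cal=eyes.get_calibration("wrist");im=eyes.get_image("wrist");cv2.imwrite("pics/w8.png",im[:,:,::-1])
S=eyes.get_image("scene");cv2.imwrite("pics/s8.png",S[:,:,::-1])
for c in masks(im,(18,100,100),(34,255,255),3000):print(cv2.minAreaRect(c),cv2.approxPolyDP(c,4,True)[:,0].tolist())
g=im.astype(int)
print([(y,int(g[y,310:340].sum(1).mean())) for y in range(90,175)])
print([(y,int(g[y,310:340].sum(1).mean())) for y in range(300,350)])
a=im[90:360,200:440,::-1];b=S[165:265,330:420,::-1]
cv2.imwrite("pics/c8.png",cv2.hconcat([cv2.resize(a,(480,540),interpolation=0),cv2.resize(b,(300,540),interpolation=0)]))
E
```

```text
[ 0.4938 -0.2653  0.2243] [-0.0231 -0.2058 -0.9745] [ 0.0388 -0.     -0.0069]
[[ 0.9936 -0.1134 -0.0008]
 [-0.1134 -0.9936  0.0008]
 [-0.0009 -0.0007 -1.    ]]
((596.0, 266.5), (113.0, 86.0), 90.0) [[562, 215], [553, 231], [581, 249], [588, 287], [612, 300], [613, 273], [616, 295], [620, 286], [623, 295], [620, 306], [639, 323], [639, 223], [631, 218], [612, 223], [575, 210]]
((322.5, 237.5), (211.0, 115.0), 90.0) [[286, 132], [265, 147], [272, 343], [372, 343], [380, 149], [358, 132], [347, 136], [360, 138], [348, 140], [368, 144], [276, 144], [296, 140], [283, 138], [296, 136]]
[(90, 219), (91, 217), (92, 221), (93, 227), (94, 231), (95, 233), (96, 234), (97, 237), (98, 240), (99, 243), (100, 243), (101, 241), (102, 236), (103, 230), (104, 227), (105, 227), (106, 231), (107, 240), (108, 249), (109, 256), (110, 264), (111, 268), (112, 267), (113, 265), (114, 264), (115, 261), (116, 257), (117, 252), (118, 246), (119, 242), (120, 244), (121, 250), (122, 258), (123, 265), (124, 271), (125, 276), (126, 280), (127, 282), (128, 283), (129, 280), (130, 277), (131, 273), (132, 422), (133, 
[... 398 characters left out ...]
2), (167, 592), (168, 592), (169, 592), (170, 592), (171, 592), (172, 592), (173, 592), (174, 592)]
[(300, 447), (301, 447), (302, 447), (303, 433), (304, 440), (305, 442), (306, 441), (307, 439), (308, 448), (309, 449), (310, 449), (311, 445), (312, 444), (313, 444), (314, 443), (315, 451), (316, 453), (317, 452), (318, 451), (319, 450), (320, 450), (321, 449), (322, 448), (323, 448), (324, 447), (325, 447), (326, 446), (327, 446), (328, 446), (329, 445), (330, 444), (331, 444), (332, 443), (333, 443), (334, 434), (335, 406), (336, 378), (337, 269), (338, 235), (339, 252), (340, 354), (341, 445), (342, 448), (343, 409), (344, 299), (345, 274), (346, 279), (347, 277), (348, 272), (349, 268)]
```

View pics/c8.png

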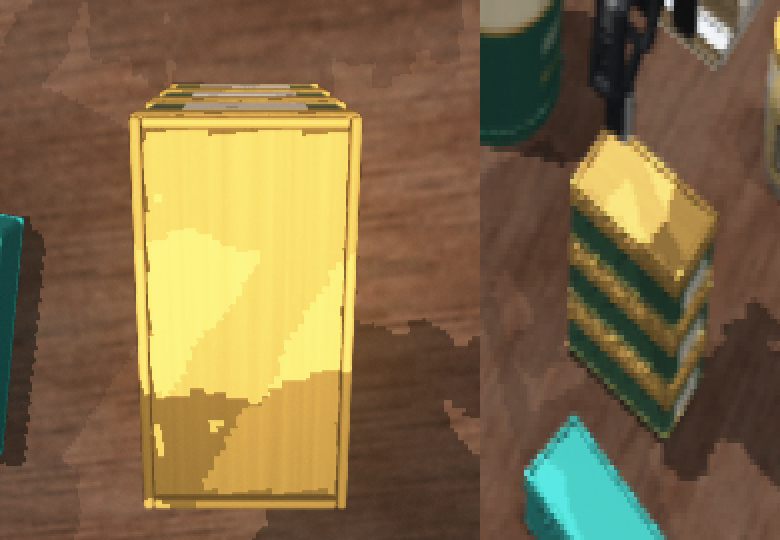

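Run:
```python
from h import *
cal=eyes.get_calibration("wrist")
im=cv2.imread("pics/w8.png").astype(int)
def edges(v):
    r=im[v-1:v+2].sum((0,2))/3
    return [(x,int(r[x])) for x in list(range(262,274))+list(range(368,384))]
print(edges(165));print(edges(325))
p,R,e=lidpose(cal,[(265,148.6),(380.5,148.6),(373,343.7),(272,343.7)]);print(p,e);print(R)
for z in(.142,.146):
    f=lambda u:onplane(cal,u,(0,0,1),z)
    F,N=f((322.5,148.6)),f((322.5,343.7));print(z,(F+N)/2,np.linalg.norm(F-N),np.linalg.norm(f((265,148.6))-f((380.5,148.6))),np.linalg.norm(f((272,343.7))-f((373,343.7))))
S=cv2.imread("pics/s8.png");cs=eyes.get_calibration("scene")
# predicted scene pixels of corners for seated heights
ex=np.array([np.cos(.113),-np.sin(.113),0]);ey=np.array([np.sin(.113),np.cos(.113),0]);C=np.array([.4929,-.2655,0])
for sx,sy in((1,1),(1,-1),(-1,-1),(-1,1)):
    print(sx,sy,[pix(cs,C+sx*.055*ex+sy*.029*ey+np.array([0,0,z])).round(1).tolist() for z in(.004,.05,.096,.142,.146)])
```

```text
[(262, 248), (263, 250), (264, 241), (265, 511), (266, 561), (267, 565), (268, 568), (269, 514), (270, 346), (271, 475), (272, 576), (273, 582), (368, 590), (369, 588), (370, 585), (371, 584), (372, 581), (373, 582), (374, 335), (375, 478), (376, 552), (377, 577), (378, 565), (379, 529), (380, 385), (381, 307), (382, 304), (383, 301)]
[(262, 273), (263, 270), (264, 269), (265, 266), (266, 272), (267, 273), (268, 272), (269, 273), (270, 270), (271, 266), (272, 318), (273, 328), (368, 252), (369, 344), (370, 415), (371, 426), (372, 425), (373, 386), (374, 193), (375, 184), (376, 185), (377, 185), (378, 183), (379, 179), (380, 181), (381, 179), (382, 186), (383, 191)]
[ 0.4928 -0.2645  0.1397] 0.023674374719149682
[[ 0.9932  0.1142  0.0246]
 [-0.1141  0.9935 -0.0053]
 [-0.025   0.0024  0.9997]]
0.142 [ 0.4933 -0.2645  0.142 ] 0.10978093749448087 0.057022821619048904 0.057743346646450436
0.146 [ 0.4947 -0.2647  0.146 ] 0.10773285589521298 0.05595899948050885 0.05666608233767473
1 1 [[355.6, 228.2], [356.2, 218.4], [356.7, 208.0], [357.3, 197.1], [357.4, 196.2]]
1 -1 [[366.9, 216.9], [367.7, 207.0], [368.5, 196.5], [369.4, 185.6], [369.5, 184.6]]
-1 -1 [[396.5, 234.1], [398.0, 224.3], [399.6, 214.0], [401.3, 203.1], [401.5, 202.2]]
-1 1 [[385.4, 246.1], [386.7, 236.4], [388.1, 226.1], [389.5, 215.4], [389.6, 214.4]]
```

```bash
python3 -c "
from rig import job
print(job.sign_off())"
```

```text
the job is handed in; nothing more can be done
None
```

The base tin's lid is pressed home and both green tins are stacked and seated on it in a square, free-standing column. The job was handed in at about 24.6 s of the 72 s limit, with the gripper clear and the jars and the red and white tin left alone.

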